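# Load the lid tray into the UV steriliser

### The job

Load the tray of jar lids into the UV steriliser on the bench: open the amber hatch well back first if it is in the way, slip the tray in tilted, nose first, under the white lamp hood, lay it flat on the chamber floor and push it under the hood until its nose is practically against the end wall, then shut the hatch fully. No lid may fall out of the tray, and the other things on the bench must be left where they stand.

Things in the scene. Friction and masses are not known exactly. Their poses are not given: they have to be found in the camera images.
- steriliser: UV cap steriliser, fixed on the bench: steel trough 252 mm long (x), 126 wide (y), walls 6 mm thick, 121 high, with a white lamp hood over one end (to the robot's right) and an amber hatch over the rest. Origin: centre of its underside; +x runs from the hood end to the hatch's hinge end (to the robot's left), z up.
- chamber_floor (a point): centre of the chamber's floor, 10 mm above the bench, axes as the steriliser. Inside, the chamber spans x -120 to +120 mm and y -57 to +57 mm from here. The end wall under the hood is at x = -120.
- hood_edge (a point): middle of the hood's lower edge above the opening: x = -45, z = 115 mm in the steriliser's frame. The hood covers x -126 to -45 over the full width; underside z = 115, flat top z = 130 mm. The opening (x -45 to +120) is 165 mm long, shorter than the tray, which goes in tilted about 33 degrees nose-down and is levelled as its nose slides under the hood.
- hatch (a joint): hinge of the amber hatch, rad: 0 shut, 1.57 upright, 2.2 fully open, leaning back away from the hood; from 2 on there is room for the tilted tray's tail. A friction hinge: it stays where left, about 0.3 N m turns it. Panel 5 mm thick, 124 wide, reaching 168 mm from the axis. Closed fingers can push it: open by its free edge from the hood side, shut from behind, then from above.
- hatch_hinge (a point): middle of the hatch's hinge axis (along the steriliser's y), at x = +126.5, y = 0, z = 125.5 mm in the steriliser's frame; the panel's mid-plane passes through it
- hatch_edge (a point): middle of the hatch's free edge, 168 mm from the hinge axis
- hatch_bar (a point): top of a black bar on the hatch's outer face (upper face when shut), along the free edge: 10 x 70 mm, 155 to 166 mm from the hinge axis, standing 14 mm off the panel
- tray_grip (a point): centre of the loose lid tray's blue grip: a bar along the tray's x, 64 mm long, 16 wide (y), 20 high, on two wire arches. Axes as the tray's: x from nose to tail, z up. It lies on the tray's middle line, 88 mm above its underside, 140 mm from the nose end and 50 from the tail end. With the tray flat and its nose touching the end wall it is at x = +20, z = 98 mm in the steriliser's frame.
- tray_nose (a point): middle of the outside of the tray's nose wall (the -x end, which goes under the hood), half-way up. Tray: perforated steel, 190 mm long, 86 wide, walls 38 high and 3 thick, about 0.26 kg
- lid_a_mid (a point): centre of a gold jar lid, 70 mm across, 15 mm high, lying loose in the nose half of the tray
- lid_b_mid (a point): centre of a second such lid, lying loose on top of the first
- lid_c_mid (a point): centre of a third such lid, upside down, lying loose in the tray below the grip
- dispenser_mid (a point): bystander: grey table dispenser with a roll of white labels, 190 x 85 mm, 112 mm high (long side along its x); point 56 mm up
- jar_1_mid (a point): bystander: full jam jar, 70 mm across, 114 mm high; point at mid-height. It stands below the hanging control cabinet, which overhangs the bench right of its middle (y -0.28 to +0.08 m), from 0.58 m ahead of the robot and from 0.58 m above the bench: keep wrist and forearm clear of it
- jar_2_mid (a point): bystander: full jam jar, 70 mm across, 114 mm high; point at mid-height
- jar_3_mid (a point): bystander: empty open jam jar, 69 mm across, 112 mm high; point at mid-height
- tape_mid (a point): bystander: roll of packing tape lying flat, 106 mm across, 48 mm high; point at its centre
- spare_lid_mid (a point): bystander: gold jar lid lying on the bench, 70 mm across, 15 mm high; point at its centre
- sight_mid (a point): bystander: hand refractometer lying on the bench, 157 mm long (y), 35 mm thick; point at its centre
Things that resemble listed ones, but are neither listed nor needed, are in the scene too. What is shaped like the part that bears tray_grip but red is not meant.

How it is judged:
At the end, for the whole second after the job is handed in: The tray lies flat on the chamber floor (grip centre within 5 mm of its height of 98 mm in the steriliser's frame, tilt under 0.06 rad), lengthwise (within 0.2 rad), its nose less than 14 mm from the end wall under the hood, all three lids still lying in it, and the hatch is shut (under 0.06 rad) (x of tray_grip in the frame of steriliser between 0.01 and 0.034 m and z of tray_grip in the frame of steriliser between 0.093 and 0.103 m and angle between tray_grip's own z axis and vertical below 0.06 rad and angle between the x axis of tray_grip and the x axis of steriliser, either way round below 0.2 rad and y of tray_grip in the frame of steriliser between -0.03 and 0.03 m and value of joint hatch below 0.06 rad and x of lid_a_mid in the frame of tray_grip between -0.14 and 0.05 m and y of lid_a_mid in the frame of tray_grip between -0.045 and 0.045 m and z of lid_a_mid in the frame of tray_grip between -0.09 and -0.04 m and x of lid_b_mid in the frame of tray_grip between -0.14 and 0.05 m and y of lid_b_mid in the frame of tray_grip between -0.045 and 0.045 m and z of lid_b_mid in the frame of tray_grip between -0.09 and -0.04 m and x of lid_c_mid in the frame of tray_grip between -0.14 and 0.05 m and y of lid_c_mid in the frame of tray_grip between -0.045 and 0.045 m and z of lid_c_mid in the frame of tray_grip between -0.09 and -0.04 m); the robot touches nothing.
It fails at once if a bystander on the bench is shoved more than 4 cm or knocked over (distance of any of dispenser_mid, jar_1_mid, jar_2_mid, jar_3_mid, tape_mid, spare_lid_mid, sight_mid from where it was at the start of the episode above 0.04 m or angle between any of dispenser_mid, jar_1_mid, jar_2_mid, jar_3_mid, tape_mid, spare_lid_mid's own z axis and vertical above 0.5 rad).
It also fails if it takes over 62 s, if anything falls off the work surface, if the arm or the gripper's body presses on something with over 40 N, if the wrist force passes 120 N, or if a joint passes its speed limit or range.

### The arm

A 7-joint arm with a two-finger parallel gripper is mounted at the origin on a cart in front of the work surface, level with it; the furniture and walls round the work are solid. World frame = base frame: x ahead of the robot, y to its left, z up, the work surface at z = 0. Lengths are in m, angles in rad, forces in N, time in s.
With the tool pointing down it reaches from about 0.425 to 0.875 m from the base axis. Payload 4.7 kg.
Tool frame: the origin (TCP) lies on the centre line of the jaws, within the pads' length; the fingertips stand 22 mm ahead of it and the grasp point (between the pads) lies 3 mm ahead of it; z points along the fingers, y is the direction in which the jaws open and shut (so a half turn about z gives the same grasp; the last joint's range is limited). The gripper opens to 87 mm and grips with 3 to 60 N. Pads are 19 mm wide; open, the fingers measure 117 mm over their backs; the gripper's body (75 mm by 190 mm) begins 51 mm behind the grasp point.
Start: joints at [-1.301, 0.321, -0.07, 1.45, 0.023, 1.371, -0.057], TCP at [0.164, 0.629, 0.245] pointing down, gripper open.
Joint ranges: [-2.86, 2.86], [-0.3, 2.09], [-1.38, 1.24], [0.06, 2.45], [-1.56, 4.7], [0.09, 2.05], [-2.69, 2.69]. Speed limits (rad/s): [2.57, 2.57, 3.14, 3.14, 3.14, 3.14, 3.14].

### API

Orientations are given as a rotation vector (axis times angle).
In Python, from bench import ctrl, imaging, close_job, finder gives the robot as it stands. The module is installed in compiled form; this text tells all that it offers.
- The arm moves only by the shell command python3 -m jog 'ROWS' [FORCE]. ROWS is JSON, a list that holds one entry, the list of rows, each a list of 7 numbers: the shift along the tool's x, y, z in cm, then the turn, a rotation vector about the tool's x, y, z in degrees, then the finger opening in cm, from 0 to 8.7. In form: [[[dx, dy, dz, ax, ay, az, claw], ...]]. A call has 1 to 12 rows; each row shifts and turns the commanded pose from where the row before left it, along the tool's axes as they then stand; what a row does not reach is not made up. A row lasts 1/10 s, in which the tool goes at most 50 mm and 8.59 degrees, less where a joint would pass 70% of its speed; a pose out of reach is approached as far as the arm can. A call is refused whole if a number of a shift passes 5 or a number of a turn 8.59, either way. A call with a gripper value outside its range is refused whole. The fingers move at their own pace and stop on an object; FORCE is the grip in N (left out, the last holds). Time passes only in rows, so rows that do not move let the fingers close. It gives the time, the measured TCP pose, the force and the opening at its end, in the units of the state.
- ctrl.get_state(): the state, without advancing time (a new reading comes with each control period).
- imaging.get_image(name): name is "side" or "top" or "wrist"; returns a dict with "frame" (400x640x3 uint8, red, green, blue), "intrinsics" (3x3 intrinsics, pixels), "pose" (4x4, takes a point from camera to world coordinates). Camera axes: x right, y down, z forward; pixel columns grow to the right and rows downward; lengths in m; the calibration is good to about 2 mm. The wrist camera is an equidistant fisheye: a pixel r from the principal point sees the ray r / f radians off the axis. A picture is of the moment at which its call begins. There is no depth.
- close_job(): hands the job in, once; it reports no verdict.
Trained networks look in the newest picture that a camera, given by its name, has taken for a name from the list of things; names that differ only in an ending like _2 or _b are one class to them, and where a whole thing is asked for, a point or a joint stands for the part that bears it (a point fixed in the world has none). Each returns a list of dicts, best first, with "conf" (0 to 1); they miss things now and then, are a little off and sometimes report something else, mostly with a low value. They report only what shows in the picture. A call takes as long as a camera call. They do not tell look-alikes from the thing itself.
- finder.trace(label, camera): "region" (400x640 bool, what is visible of it) and "point" ([row, column] as shares, 0 to 1, of the picture: columns of its width, rows of its height, amid what is visible of it).
- finder.spot_point(label, camera): "point" ([row, column] as shares, 0 to 1, of the picture: columns of its width, rows of its height: a listed point, or the origin of a listed thing).
The state is a dict: "time": time; "joint_positions": joint angles; "qd": joint speeds; "joint_torque": joint torques, N m; "position": TCP position; "tool_rot": TCP orientation; "ft_force": force on the tool from outside, world axes, zero at the start; "torque": the same for the moment, N m; "grip_width": opening from 0.0 (shut) to 1.0 (fully open).
Only numpy, scipy, OpenCV 4.12 (cv2) and the standard library are available. Lean on these libraries where they do the work, as an engineer would, in place of code of your own. Each camera call takes 0.05 s, during which the arm holds its last target. There are 200 camera calls.

## Working session

There is one attempt and no reset: what is moved stays moved. The work goes in short steps, Python scripts to look and compute and a shell command to move; the robot and the scene stay as the last step left them, time stands still between calls to the robot, and variables do not carry over. Pictures are saved under pics/ and viewed, about 8 in all and at most 12, crops included, and the job is handed in when it is done.

```bash
mkdir -p pics; cat > h.py <<'E'
import numpy as np, cv2, json
from scipy.spatial.transform import Rotation as R
from bench import ctrl, imaging, close_job, finder
def grab(n, save=None):
    d=imaging.get_image(n)
    if save: cv2.imwrite('pics/'+save+'.png', d['frame'][:,:,::-1])
    return d
def ray(d,uv):
    K=np.array(d['intrinsics']);T=np.array(d['pose'])
    v=np.array([(uv[0]-K[0,2])/K[0,0],(uv[1]-K[1,2])/K[1,1],1.])
    return T[:3,3],T[:3,:3]@(v/np.linalg.norm(v))
def atz(d,uv,z):
    o,r=ray(d,uv);return o+r*(z-o[2])/r[2]
def tri(rs):
    A=0;b=0
    for o,r in rs:
        P=np.eye(3)-np.outer(r,r);A=A+P;b=b+P@o
    return np.linalg.solve(A,b)
def proj(d,p):
    K=np.array(d['intrinsics']);T=np.array(d['pose'])
    c=T[:3,:3].T@(np.array(p)-T[:3,3]);return (K@(c/c[2]))[:2]
def spots(lbl,cam,n=3):
    return [(round(s['conf'],2),s['point'][1]*640,s['point'][0]*400) for s in finder.spot_point(lbl,cam)[:n]]
E
python3 - <<'E'
from h import *
np.set_printoptions(precision=3,suppress=True)
a=grab('top','top0');b=grab('side','side0')
for d in (a,b): print(np.array(d['pose']),np.array(d['intrinsics'])[0])
cv2.imwrite('pics/both.png',np.vstack([a['frame'],b['frame']])[:,:,::-1][:, :])
for l in ['steriliser','chamber_floor','hood_edge','hatch_hinge','hatch_edge','hatch_bar','tray_grip','tray_nose','lid_a_mid','dispenser_mid','jar_1_mid','tape_mid','sight_mid']:
    print(l,*[(c,[(x,int(u),int(v)) for x,u,v in spots(l,c,5)]) for c in('top','side')])
print(ctrl.get_state())
E
```

```text
[[ 0.026 -0.997  0.079  0.417]
 [-1.    -0.026 -0.005 -0.077]
 [ 0.007 -0.079 -0.997  1.39 ]
 [ 0.     0.     0.     1.   ]] [380.371   0.    315.41 ]
[[ 0.825 -0.394  0.406 -0.252]
 [-0.565 -0.55   0.615 -1.261]
 [-0.019 -0.737 -0.676  1.404]
 [ 0.     0.     0.     1.   ]] [513.408   0.    331.47 ]
steriliser ('top', [(0.95, 263, 218), (0.24, 419, 214)]) ('side', [(0.75, 292, 204), (0.64, 234, 170)])
chamber_floor ('top', [(0.7, 268, 219), (0.48, 171, 239)]) ('side', [(0.83, 295, 205)])
hood_edge ('top', [(0.95, 276, 212)]) ('side', [(0.75, 302, 189)])
hatch_hinge ('top', [(0.87, 225, 225)]) ('side', [(0.64, 269, 165), (0.2, 301, 187)])
hatch_edge ('top', [(0.66, 347, 163), (0.58, 193, 226)]) ('side', [(0.7, 254, 126)])
hatch_bar ('top', [(0.95, 190, 225)]) ('side', [(0.79, 254, 127)])
tray_grip ('top', [(0.68, 354, 219), (0.63, 467, 217)]) ('side', [(0.86, 414, 303), (0.59, 337, 239)])
tray_nose ('top', [(0.75, 387, 229), (0.75, 224, 225), (0.67, 483, 248)]) ('side', [(0.8, 403, 355), (0.73, 350, 275)])
lid_a_mid ('top', [(0.74, 223, 224), (0.56, 376, 230)]) ('side', [])
dispenser_mid ('top', [(0.56, 421, 213)]) ('side', [(0.67, 387, 278)])
jar_1_mid ('top', []) ('side', [(0.74, 383, 275)])
tape_mid ('top', [(0.66, 264, 216), (0.57, 162, 216)]) ('side', [(0.85, 250, 156)])
sight_mid ('top', [(0.54, 171, 239)]) ('side', [(0.48, 238, 170)])
{'time': 1.4, 'joint_positions': array([-1.301,  0.321, -0.07 ,  1.451,  0.023,  1.371, -0.057]), 'qd': array([ 0.   , -0.003, -0.   , -0.001,  0.   ,  0.   , -0.   ]), 'joint_torque': array([ -0.   , -49.11 ,  -0.403, -31.277,  -0.064,   0.034,   0.   ]), 'position': array([0.164, 0.629, 0.245]), 'tool_rot': array([0.401, 3.116, 0.   ]), 'ft_force': array([-0.44 , -0.945, -0.786]), 'torque': array([ 0.024, -0.017,  0.062]), 'grip_width': 1.000529402057603}
```

View pics/top0.png

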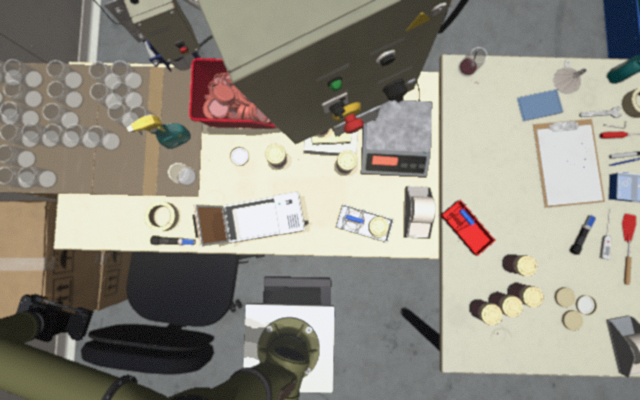

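View pics/side0.png

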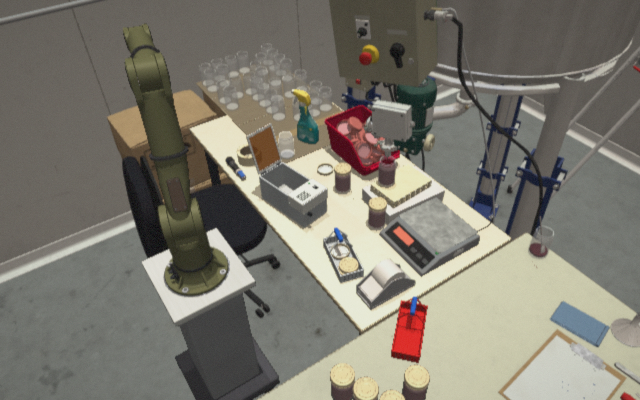

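The loose tray with the blue grip is at top (363,222) and side (343,258). The red look-alike is at top (467,226), on the other table. The tray nose, the end holding the stacked gold lids, points right, and the hatch is already partly open. Next I'll fit the poses and confirm them in one enlarged overlay.

```bash
cat > fit.py <<'E'
from h import *
from scipy.optimize import least_squares
np.set_printoptions(precision=4,suppress=True)
def SW(s,p): # steriliser->world ; s=(x,y,yaw)
    return R.from_euler('z',s[2]).apply(p)+[s[0],s[1],0]
def edge(th,r=.168,off=0):
    return np.array([.1265-r*np.cos(th)+off*np.sin(th),0,.1255+r*np.sin(th)+off*np.cos(th)])
E
python3 - <<'E'
from fit import *
D={'top':grab('top'),'side':grab('side')}
obs=[]
G={'steriliser':(0,0,0),'chamber_floor':(0,0,.01),'hood_edge':(-.045,0,.115),'hatch_hinge':(.1265,0,.1255)}
near={'top':(250,218),'side':(285,185)}
for l in list(G)+['hatch_edge','hatch_bar','tray_grip','tray_nose']:
    for c in D:
        for conf,u,v in spots(l,c,5):
            n=near[c] if l[:4]!='tray' else {'top':(363,222),'side':(343,258)}[c]
            if np.hypot(u-n[0],v-n[1])<75-40*(l[:4]=='tray'): obs.append((l,c,u,v)); print(l,c,conf,u,v)
def f(p):
    r=[]
    for l,c,u,v in obs:
        if l in G: q=SW(p[:3],G[l])
        elif l=='hatch_edge': q=SW(p[:3],edge(p[3]))
        elif l=='hatch_bar': q=SW(p[:3],edge(p[3],.1605,.0165))
        elif l=='tray_grip': q=SW(p[4:7],(0,0,.088))
        else: q=SW(p[4:7],(-.14,0,.019))
        r+=list(proj(D[c],q)-[u,v])
    return r
s=least_squares(f,[.5,.12,1.5,1.9,.5,-.2,1.5],loss='soft_l1')
p=s.x;print(p);print(np.array(f(p)).reshape(-1,2).round(1).tolist())
np.save('p.npy',p)
def draw(im,d,pts,col,k):
    q=[tuple(int(x) for x in (np.array(proj(d,w))-k[:2]+.5)*k[2]) for w in pts]
    for a,b in zip(q[:-1],q[1:]): cv2.line(im,a,b,col,1)
out=[]
for c,(x0,y0,w,h) in {'top':(140,160,280,100),'side':(225,110,160,180)}.items():
    k=np.array([x0,y0,800/w if c=='top' else 3.3])
    im=cv2.resize(D[c]['frame'][y0:y0+h,x0:x0+w],None,fx=k[2],fy=k[2],interpolation=cv2.INTER_CUBIC)[:,:,::-1].copy()
    box=lambda x0,x1,y,z:[(x0,-y,z),(x1,-y,z),(x1,y,z),(x0,y,z),(x0,-y,z)]
    for b,col in((box(-.126,.126,.063,.121),(0,255,0)),(box(-.126,.126,.063,0),(0,120,0)),(box(-.126,-.045,.063,.13),(255,0,255))):
        draw(im,D[c],[SW(p[:3],q) for q in b],col,k)
    e=edge(p[3]);draw(im,D[c],[SW(p[:3],q) for q in [(.1265,-.062,.1255),e+[0,-.062,0],e+[0,.062,0],(.1265,.062,.1255)]],(0,0,255),k)
    for z in(0,.038): draw(im,D[c],[SW(p[4:7],q) for q in box(-.14,.05,.043,z)],(255,0,0),k)
    draw(im,D[c],[SW(p[4:7],q) for q in [(-.032,0,.098),(.032,0,.098)]],(0,0,255),k)
    cv2.imwrite(f'pics/ov_{c}.png',im)
E
```

```text
steriliser top 0.76 269.88800000000003 218.4
steriliser side 0.84 290.17600000000004 204.88
chamber_floor top 0.79 267.52 217.60000000000002
chamber_floor side 0.73 293.12 200.59999999999997
chamber_floor side 0.73 326.208 171.68
hood_edge top 0.62 279.296 215.0
hood_edge side 0.86 299.072 186.20000000000002
hood_edge side 0.38 269.50399999999996 164.68
hatch_hinge top 0.57 222.976 226.68
hatch_hinge side 0.56 269.12 167.79999999999998
hatch_edge top 0.6 196.48 225.48
hatch_edge side 0.77 255.68 126.4
hatch_bar top 0.88 191.68 222.32
hatch_bar side 0.89 254.784 128.4
tray_grip top 0.71 352.896 215.20000000000002
tray_grip side 0.57 337.98400000000004 234.79999999999998
tray_nose top 0.89 390.208 230.12
tray_nose side 0.91 356.03200000000004 275.12
[ 0.4577  0.0957  1.7766  1.8376  0.4637 -0.2175  1.3441]
[[-3.9, -0.1], [3.0, -0.8], [-1.9, 0.6], [-0.1, 1.7], [-33.2, 30.6], [-4.3, -0.2], [0.0, 1.3], [29.6, 22.8], [0.6, -2.7], [0.3, -1.3], [-1.2, 0.2], [1.8, 2.1], [0.1, 4.3], [0.7, 1.2], [1.5, 2.9], [0.8, -0.8], [-0.2, -1.6], [-1.9, -0.2]]
```

View pics/ov_top.png

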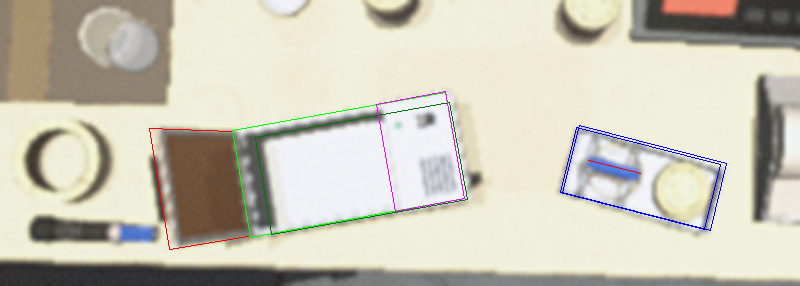

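View pics/ov_side.png

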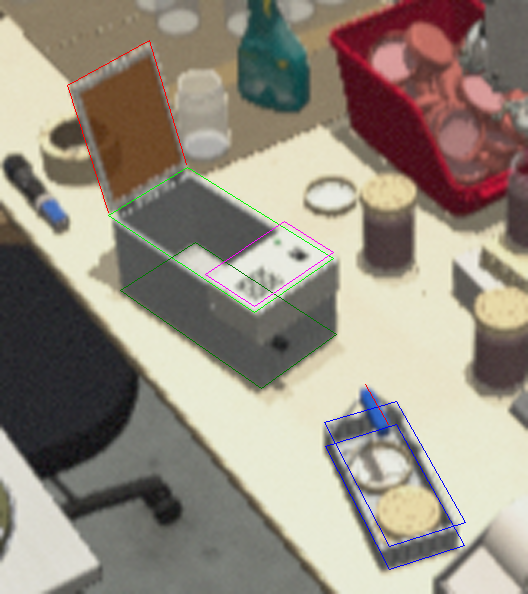

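The overlays match in both views. The steriliser is at about (0.458, 0.096) with yaw 1.777. The hatch stands at about 1.84 rad, so it needs opening past 2. The tray (blue grip on white steel) sits at about (0.464, -0.218) with yaw 1.344. I'll raise the arm and turn it into alignment while closing the fingers.

```bash
python3 -m jog '[[[0,0,-2,0,0,7.94,0],[0,0,-2,0,0,7.94,0],[0,0,-2,0,0,7.94,0],[0,0,-2,0,0,7.94,0],[0,0,-2,0,0,7.94,0],[0,0,-2,0,0,7.94,0],[0,0,-2,0,0,7.94,0],[0,0,-2,0,0,7.94,0],[0,0,0,0,0,0,0]]]'
cat >> fit.py <<'E'
def goto(P,Rt=None):
    s=ctrl.get_state();Rc=R.from_rotvec(s['tool_rot'])
    print('pos',s['position'],'shift cm',Rc.inv().apply(np.array(P)-s['position'])*100, 'turn',(Rc.inv()*Rt).as_rotvec(degrees=True) if Rt is not None else '')
def toolR(yaw,pitch=0): # tool x along object x, y=-y, z down; pitch=nose-down deg
    return R.from_euler('z',yaw)*R.from_euler('y',-pitch,degrees=True)*R.from_euler('x',180,degrees=True)
E
python3 - <<'E'
from fit import *
p=np.load('p.npy');r=toolR(p[2])
goto(SW(p[:3],(.12,0,.40)),r)
# which sign is nose-down
print(R.from_euler('y',-33,degrees=True).apply([-1,0,0]))
E
```

```text
time: 3.2
position: [0.1647, 0.6297, 0.4079]
tool_rot: [-1.98, -2.436, -0.008]
ft_force: [0.3, -0.1, 0.3]
grip_width: 0.266
pos [0.1647 0.6297 0.4079] shift cm [-46.267   17.7573   0.5942] turn [ 0.1455 -0.2937  0.0107]
[-0.8387  0.     -0.5446]
```

```bash
python3 -m jog '[[[-4.2,1.61,0,0,0,0,0],[-4.2,1.61,0,0,0,0,0],[-4.2,1.61,0,0,0,0,0],[-4.2,1.61,0,0,0,0,0],[-4.2,1.61,0,0,0,0,0],[-4.2,1.61,0,0,0,0,0],[-4.2,1.61,0,0,0,0,0],[-4.2,1.61,0,0,0,0,0],[-4.2,1.61,0,0,0,0,0],[-4.2,1.61,0,0,0,0,0],[-4.2,1.61,0,0,0,0,0],[0,0,0,0,0,0,0]]]'
python3 - <<'E'
from fit import *
p=np.load('p.npy');r=toolR(p[2])
goto(SW(p[:3],(.12,0,.267)),r)
E
```

```text
time: 4.4
position: [0.4358, 0.2058, 0.404]
tool_rot: [1.99, 2.428, -0.001]
ft_force: [-1.0, -0.4, 0.2]
grip_width: 0.005
pos [0.4358 0.2058 0.404 ] shift cm [ 0.8095 -0.1195 13.7014] turn [ 0.0478  0.1204 -0.456 ]
```

```bash
python3 -m jog '[[[0,0,3.4,0,0,0,0],[0,0,3.4,0,0,0,0],[0,0,3.4,0,0,0,0],[0,0,3.4,0,0,0,0],[2,0,0,0,0,0,0],[2,0,0,0,0,0,0],[1,0,0,0,0,0,0],[1,0,0,0,0,0,0],[1,0,0,0,0,0,0],[1,0,0,0,0,0,0],[1,0,0,0,0,0,0],[0,0,0,0,0,0,0]]]'
python3 - <<'E'
from fit import *
p=np.load('p.npy');r=toolR(p[2])
goto(SW(p[:3],(.205,0,.267)),r)
grab('side');print(spots('hatch_edge','side'),spots('hatch_bar','side'))
E
```

```text
time: 5.6
position: [0.4169, 0.2893, 0.2684]
tool_rot: [1.983, 2.421, -0.025]
ft_force: [-0.2, -27.0, 8.8]
grip_width: 0.005
pos [0.4169 0.2893 0.2684] shift cm [0.718  0.0362 0.1212] turn [-0.2733  1.1304 -0.4184]
[(0.72, 249.088, 129.07999999999998)] [(0.93, 248.38400000000001, 131.68), (0.74, 248.128, 126.2)]
```

```bash
python3 -m jog '[[[-2,0,0,0,0,0,0],[-2,0,0,0,0,0,0],[0,0,-4,0,0,0,0],[0,0,-4,0,0,0,0],[0,0,-4,0,0,0,0]]]'
python3 - <<'E'
from fit import *
p=np.load('p.npy')
D={'top':grab('top'),'side':grab('side','side1')}
print([ (c,l,spots(l,c)) for c in D for l in('hatch_edge','hatch_bar')])
for th in(1.84,2,2.1,2.2): print(th,[proj(D[c],SW(p[:3],e)) for c in D for e in(edge(th),edge(th,.1605,.0165))])
im=D['side']['frame'][100:260,200:400]
cv2.imwrite('pics/s1.png',cv2.resize(im,None,fx=3,fy=3)[:,:,::-1])
E
```

```text
time: 6.25
position: [0.422, 0.2619, 0.3903]
tool_rot: [-1.979, -2.438, -0.003]
ft_force: [0.8, 1.1, 0.0]
grip_width: 0.007
[('top', 'hatch_edge', [(0.81, 182.39999999999998, 227.2)]), ('top', 'hatch_bar', [(0.96, 177.792, 229.07999999999998)]), ('side', 'hatch_edge', [(0.8, 246.272, 129.32), (0.65, 239.616, 168.68)]), ('side', 'hatch_bar', [(0.65, 247.68, 132.0)])]
1.84 [array([195.1881, 225.6905]), array([191.6917, 226.6008]), array([257.4428, 128.4684]), array([255.4622, 129.5953])]
2 [array([187.5715, 227.2902]), array([185.0988, 228.0585]), array([253.4997, 127.9472]), array([251.9675, 129.7087])]
2.1 [array([183.3977, 228.2288]), array([181.5974, 228.8964]), array([251.281 , 128.1406]), array([250.0441, 130.266 ])]
2.2 [array([179.7354, 229.1056]), array([178.6174, 229.6658]), array([249.2762, 128.7226]), array([248.3414, 131.1828])]
```

View pics/s1.png

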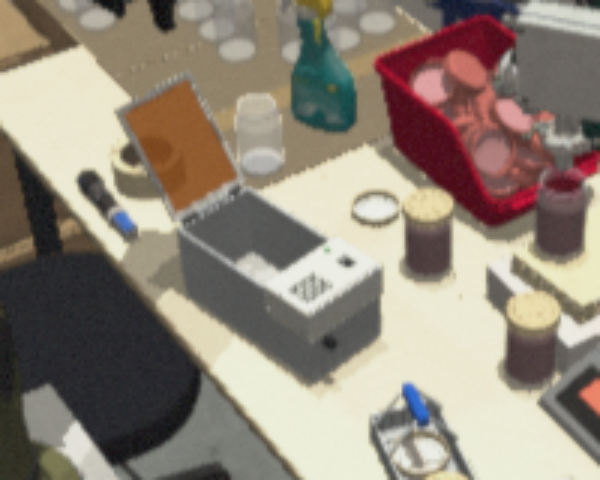

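```bash
cat > plan.py <<'E'
import numpy as np
# 2D (x,z) mm steriliser frame; signed clearances by dense sampling of boundary points vs convex boxes
def boxpts(x0,x1,z0,z1,n=25):
    a=np.linspace(0,1,n)
    return np.vstack([np.c_[x0+(x1-x0)*a,a*0+z0],np.c_[x0+(x1-x0)*a,a*0+z1],np.c_[a*0+x0,z0+(z1-z0)*a],np.c_[a*0+x1,z0+(z1-z0)*a]])
tray=boxpts(-140,50,-88,-50,60); bar=boxpts(-32,32,-10,10)
def rot(p,deg): # nose-down positive
    t=np.radians(deg);c,s=np.cos(t),np.sin(t)
    return np.c_[p[:,0]*c-p[:,1]*s,p[:,0]*s+p[:,1]*c]
grip=np.vstack([boxpts(-9.5,9.5,-19,51),boxpts(-37.5,37.5,51,220)])
obs=[(-126,-45,115,130),(-126,-120,0,130),(120,126,0,123),(-126,126,0,10)]
def sd(p,b):
    dx=np.maximum(b[0]-p[:,0],p[:,0]-b[1]);dz=np.maximum(b[2]-p[:,1],p[:,1]-b[3])
    return np.where((dx>0)&(dz>0),np.hypot(dx,dz),np.maximum(dx,dz))
def hatch(p,th):
    q=p-[126.5,125.5];u=np.array([-np.cos(th),np.sin(th)]);v=np.array([np.sin(th),np.cos(th)])
    return sd(np.c_[q@u,q@v],(-5,168,-2.5,2.5))
def clear(x,z,phi,alpha,th=2.15):
    P=np.vstack([rot(tray,phi),rot(bar,phi)])+[x,z];G=rot(grip,phi-alpha)+[x,z]
    a=min(sd(P,b).min() for b in obs);a=min(a,hatch(P,th).min())
    g=min(sd(G,b).min() for b in obs);g=min(g,hatch(G,th).min())
    return a,g
if __name__=='__main__':
  for alpha in(0,15,25):
    print('alpha',alpha)
    for phi in(40,36,33,30,27,24,20,16,12,8,4):
        best=max(((min(*clear(x,z,phi,alpha)),x,z,*clear(x,z,phi,alpha)) for x in range(10,90,3) for z in range(98,250,3)
                  if x+rot(np.array([[-140.,-69]]),phi)[0,0]<-50 and z+rot(np.array([[-140.,-50]]),phi)[0,1]<113),default=None)
        print(phi,best and np.round(best,1))
E
python3 plan.py
```

```text
alpha 0
40 [ 24.9  10.  194.   24.9  73.8]
36 [ 24.5  13.  188.   24.5  71.5]
33 [ 22.9  13.  185.   22.9  69.1]
30 [ 22.1  10.  179.   22.1  62.6]
27 [ 22.   13.  176.   22.   63.1]
24 [ 22.7  13.  170.   22.7  59.8]
20 [ 23.4  19.  164.   23.4  62.3]
16 [ 22.7  25.  161.   22.7  66.3]
12 [ 21.8  31.  158.   21.8  70.7]
8 [ 22.3  34.  152.   22.3  71.8]
4 [ 23.8  40.  146.   23.8  69.4]
alpha 15
40 [ 24.9  10.  194.   24.9  69.2]
36 [ 24.5  13.  188.   24.5  67. ]
33 [ 22.9  13.  185.   22.9  64.5]
30 [ 22.1  10.  179.   22.1  58. ]
27 [ 22.   13.  176.   22.   58.5]
24 [ 22.7  13.  170.   22.7  55.2]
20 [ 23.4  19.  164.   23.4  58. ]
16 [ 22.7  25.  161.   22.7  62. ]
12 [ 21.8  31.  158.   21.8  66.2]
8 [ 22.3  34.  152.   22.3  67.4]
4 [ 23.8  40.  146.   23.8  65.6]
alpha 25
40 [ 24.9  10.  194.   24.9  66.6]
36 [ 24.5  13.  188.   24.5  64.4]
33 [ 22.9  13.  185.   22.9  62. ]
30 [ 22.1  10.  179.   22.1  55.5]
27 [ 22.   13.  176.   22.   55.9]
24 [ 22.7  13.  170.   22.7  52.6]
20 [ 23.4  19.  164.   23.4  55.2]
16 [ 22.7  25.  161.   22.7  59.3]
12 [ 21.8  31.  158.   21.8  63.5]
8 [ 22.3  34.  152.   22.3  64.7]
4 [ 23.8  40.  146.   23.8  55.2]
```

```bash
cat > path.py <<'E'
from plan import *
import heapq
xs=np.arange(0,100,4);zs=np.arange(98,262,4);ph=np.arange(0,45,3)
C=np.array([[[clear(x,z,f,0)[0] if 1 else 0 for f in ph] for z in zs] for x in xs])
# goal: x=32 (nose 12 mm off), z=102, flat ; start x=60,z=258,phi=33
g=(8,1,0);s=(15,40,11)
best={};h=[(-C[s],0,s,None)];par={}
while h:
    m,l,n,q=heapq.heappop(h)
    if n in par: continue
    par[n]=q;best[n]=-m
    if n==g: break
    for d in np.ndindex(3,3,3):
        k=tuple(np.array(n)+d-1)
        if all(0<=k[i]<C.shape[i] for i in range(3)) and k not in par: heapq.heappush(h,(max(m,-C[k]),l+np.abs(np.array(d)-1).sum(),k,n))
n=g;P=[]
while n: P.append((xs[n[0]],zs[n[1]],ph[n[2]],C[n].round(1)));n=par[n]
print('bottleneck',best[g]);print(*[tuple(map(float,q)) for q in P[::-1]],sep='\n')
E
python3 path.py
```

```text
bottleneck 4.0
(60.0, 258.0, 33.0, 17.8)
(56.0, 258.0, 36.0, 17.9)
(52.0, 258.0, 39.0, 19.7)
(52.0, 254.0, 39.0, 19.7)
(52.0, 250.0, 39.0, 19.7)
(52.0, 246.0, 39.0, 19.7)
(52.0, 242.0, 39.0, 19.7)
(52.0, 238.0, 39.0, 20.1)
(52.0, 234.0, 39.0, 20.2)
(52.0, 230.0, 39.0, 18.0)
(48.0, 230.0, 39.0, 19.7)
(48.0, 226.0, 39.0, 19.1)
(44.0, 226.0, 39.0, 19.8)
(44.0, 222.0, 39.0, 20.3)
(40.0, 222.0, 39.0, 20.3)
(36.0, 222.0, 39.0, 17.8)
(36.0, 218.0, 39.0, 20.9)
(32.0, 218.0, 39.0, 18.4)
(32.0, 214.0, 39.0, 21.6)
(28.0, 214.0, 39.0, 19.1)
(28.0, 210.0, 39.0, 22.1)
(24.0, 210.0, 39.0, 19.6)
(24.0, 206.0, 39.0, 22.7)
(24.0, 202.0, 39.0, 25.8)
(24.0, 198.0, 39.0, 23.9)
(24.0, 194.0, 39.0, 21.7)
(24.0, 190.0, 39.0, 19.5)
(24.0, 186.0, 39.0, 17.3)
(24.0, 186.0, 36.0, 16.4)
(24.0, 186.0, 33.0, 15.7)
(24.0, 186.0, 30.0, 14.7)
(24.0, 186.0, 27.0, 13.6)
(24.0, 186.0, 24.0, 13.2)
(24.0, 182.0, 21.0, 12.2)
(24.0, 178.0, 18.0, 11.4)
(24.0, 174.0, 15.0, 10.9)
(24.0, 170.0, 12.0, 10.5)
(24.0, 166.0, 9.0, 10.4)
(24.0, 162.0, 6.0, 10.0)
(24.0, 158.0, 6.0, 10.0)
(24.0, 154.0, 6.0, 10.0)
(24.0, 150.0, 6.0, 10.0)
(24.0, 146.0, 6.0, 10.0)
(24.0, 142.0, 6.0, 10.0)
(24.0, 138.0, 6.0, 10.0)
(24.0, 134.0, 6.0, 10.0)
(24.0, 130.0, 6.0, 10.0)
(24.0, 126.0, 6.0, 10.0)
(24.0, 122.0, 6.0, 9.8)
(24.0, 122.0, 3.0, 6.8)
(24.0, 118.0, 3.0, 6.8)
(24.0, 114.0, 3.0, 6.8)
(24.0, 110.0, 3.0, 4.8)
(24.0, 110.0, 0.0, 4.0)
(24.0, 106.0, 0.0, 4.0)
(24.0, 102.0, 0.0, 4.0)
(28.0, 102.0, 0.0, 4.0)
(32.0, 102.0, 0.0, 4.0)
```

```bash
python3 - <<'E'
from fit import *
p=np.load('p.npy');r=toolR(p[6])
goto(SW(p[4:7],(0,0,.39)),r)
E
```

```text
pos [0.4218 0.2619 0.3875] shift cm [-47.7791  -5.7519  -0.238 ] turn [-0.0664  0.0207 24.8456]
```

```bash
python3 -m jog '[[[0,0,0,0,0,8.28,5],[0,0,0,0,0,8.28,5],[0,0,0,0,0,8.28,5]]]' >/dev/null;  python3 -m jog '[[[-4.58,1.486,0,0,0,0,5],[-4.58,1.486,0,0,0,0,5],[-4.58,1.486,0,0,0,0,5],[-4.58,1.486,0,0,0,0,5],[-4.58,1.486,0,0,0,0,5],[-4.58,1.486,0,0,0,0,5],[-4.58,1.486,0,0,0,0,5],[-4.58,1.486,0,0,0,0,5],[-4.58,1.486,0,0,0,0,5],[-4.58,1.486,0,0,0,0,5],[0,0,4,0,0,0,5],[0,0,4,0,0,0,5]]]'
python3 - <<'E'
from fit import *
p=np.load('p.npy');r=toolR(p[6])
goto(SW(p[4:7],(0,0,.25)),r)
w=grab('wrist','w0');print(np.array(w['pose']),np.array(w['intrinsics']))
for l in('tray_grip','tray_nose'):print(l,spots(l,'wrist'))
# fisheye refine
K=np.array(w['intrinsics']);T=np.array(w['pose'])
def fproj(P):
    c=T[:3,:3].T@(np.array(P)-T[:3,3]);rho=np.hypot(*c[:2]);th=np.arctan2(rho,c[2]);return K[:2,2]+K[0,0]*th*c[:2]/rho
print('pred grip',fproj(SW(p[4:7],(0,0,.088))),fproj(SW(p[4:7],(.032,0,.098))),fproj(SW(p[4:7],(-.032,0,.098))),'nose',fproj(SW(p[4:7],(-.14,0,.019))))
E
```

```text
time: 8.05
position: [0.4634, -0.2199, 0.307]
tool_rot: [2.463, 1.95, 0.001]
ft_force: [1.0, 0.7, 0.3]
grip_width: 0.577
pos [ 0.4634 -0.2199  0.307 ] shift cm [ 0.234  -0.0243  5.6966] turn [ 0.0467  0.0061 -0.2768]
[[ 0.9734 -0.2225 -0.054   0.4777]
 [-0.229  -0.9451 -0.2331 -0.1557]
 [ 0.0008  0.2393 -0.9709  0.4466]
 [ 0.      0.      0.      1.    ]] [[309.7069   0.     319.2389]
 [  0.     309.7069 198.7325]
 [  0.       0.       1.    ]]
tray_grip [(0.64, 316.416, 176.92000000000002), (0.56, 315.52, 176.68)]
tray_nose []
pred grip [319.42   178.0897] [319.3107 151.7128] [319.5481 206.6275] nose [319.7457 261.4112]
```

View pics/w0.png

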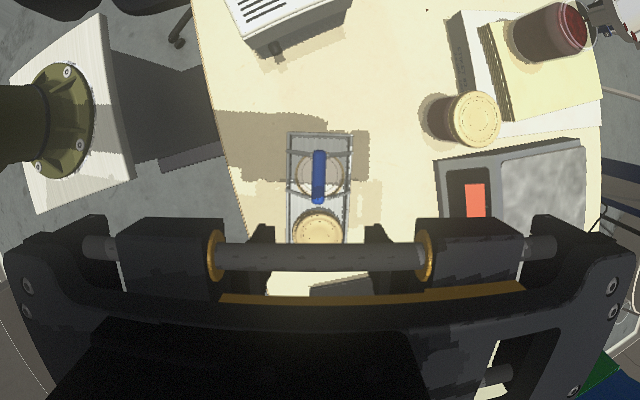

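The bar shows at wrist (318,150) to (318,203), within 2.5 px of the prediction. It is blue with gold lids beside it, so this is the right tray. Descending and gripping.

```bash
python3 -m jog '[[[0.45,-0.15,4,0,0,-0.3,5],[0,0,4,0,0,0,5],[0,0,4,0,0,0,5],[0,0,4,0,0,0,5],[0,0,3,0,0,0,5],[0,0,2,0,0,0,5],[0,0,0.6,0,0,0,5],[0,0,0,0,0,0,0.5],[0,0,0,0,0,0,0.5],[0,0,0,0,0,0,0.5],[0,0,0,0,0,0,0.5],[0,0,0,0,0,0,0.5]]]' 50
python3 -m jog '[[[0,0,0,0,0,0,0.5],[0,0,-1,0,0,0,0.5],[0,0,-2,0,0,0,0.5],[0,0,-2,0,0,0,0.5],[0,0,0,0,0,0,0.5],[0,0,0,0,0,0,0.5]]]' 50
python3 - <<'E'
from fit import *
w=grab('wrist','w1');s=grab('side')
im=np.vstack([w['frame'][80:240,160:480],s['frame'][200:360,220:540]]);cv2.imwrite('pics/c1.png',cv2.resize(im,None,fx=1.8,fy=1.8)[:,:,::-1])
print(ctrl.get_state()['ft_force'],ctrl.get_state()['torque'],spots('tray_nose','side'),spots('tray_grip','side'))
E
```

```text
time: 9.4
position: [0.4639, -0.2131, 0.0932]
tool_rot: [2.453, 1.962, 0.002]
ft_force: [-0.2, -0.2, 0.5]
grip_width: 0.207
time: 10.0
position: [0.4635, -0.2126, 0.1424]
tool_rot: [-2.453, -1.962, -0.002]
ft_force: [-0.7, -0.4, -1.7]
grip_width: 0.178
[ 0.3683 -0.165  -2.6535] [ 0.0359  0.0296 -0.0154] [(0.78, 404.416, 352.12), (0.64, 354.176, 268.68)] [(0.96, 414.912, 307.4), (0.86, 335.872, 227.07999999999998), (0.18, 238.784, 172.0)]
```

View pics/c1.png

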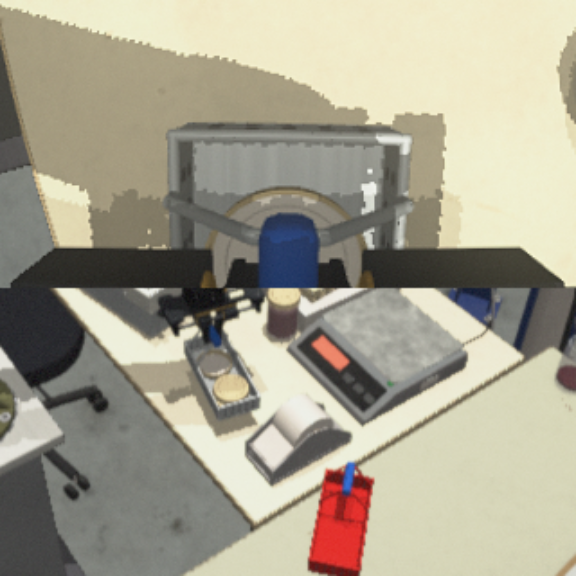

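Gripped: the opening is 15.5 mm for the 16 mm bar, and the lids are in the tray. Next I'll lift and turn to the steriliser's yaw.

```bash
python3 -m jog '[[[0,0,-1.5,0,0,-1,0.5],[0,0,-2.5,0,0,-3,0.5],[0,0,-3,0,0,-4,0.5],[0,0,-3,0,0,-4,0.5],[0,0,-3,0,0,-4,0.5],[0,0,-3,0,0,-4,0.5],[0,0,-3,0,0,-3,0.5],[0,0,-2,0,0,-1.8,0.5],[0,0,-1,0,0,0,0.5],[0,0,0,0,0,0,0.5]]]' 55
python3 - <<'E'
from fit import *
p=np.load('p.npy');r=toolR(p[2])
goto(SW(p[:3],(.052,0,.363)),r)
E
```

```text
time: 11.2
position: [0.4638, -0.2133, 0.3629]
tool_rot: [1.976, 2.441, 0.0]
ft_force: [-0.0, 0.1, -2.7]
grip_width: 0.178
pos [ 0.4638 -0.2133  0.3629] shift cm [35.5503  5.8643 -0.0246] turn [0.0453 0.0296 0.2354]
```

```bash
python3 -m jog '[[[1.5,0.25,0,0,0,0.2,0.5],[2.5,0.41,0,0,0,0,0.5],[3.5,0.58,0,0,0,0,0.5],[3.5,0.58,0,0,0,0,0.5],[3.5,0.58,0,0,0,0,0.5],[3.5,0.58,0,0,0,0,0.5],[3.5,0.58,0,0,0,0,0.5],[3.5,0.58,0,0,0,0,0.5],[3.5,0.58,0,0,0,0,0.5],[3.5,0.58,0,0,0,0,0.5],[2.3,0.38,0,0,0,0,0.5],[1.25,0.18,0,0,0,0,0.5]]]' >/dev/null
python3 -m jog '[[[0,0,0,0,2,0,0.5],[0,0,0,0,4,0,0.5],[0,0,0,0,4,0,0.5],[0,0,0,0,4,0,0.5],[0,0,0,0,4,0,0.5],[0,0,0,0,4,0,0.5],[0,0,0,0,4,0,0.5],[0,0,0,0,4,0,0.5],[0,0,0,0,4,0,0.5],[0,0,0,0,3,0,0.5],[0,0,0,0,2,0,0.5],[0,0,0,0,0,0,0.5]]]'
python3 - <<'E'
from fit import *
p=np.load('p.npy');r=toolR(p[2],39)
goto(SW(p[:3],(.052-.003*np.sin(np.radians(39)),0,.262)),r)
print(ctrl.get_state()['joint_positions'])
D={c:grab(c) for c in('top','side')}
for l in('tray_grip','tray_nose','hood_edge','chamber_floor','hatch_hinge'):
    for c in D: print(l,c,spots(l,c))
s=ctrl.get_state();Rc=R.from_rotvec(s['tool_rot'])
g=s['position']+Rc.apply([0,0,.003]);n=s['position']+Rc.apply([-.14,0,.003+.069])
print('pred',[proj(D[c],q) for q in(g,n) for c in D])
im=np.hstack([cv2.resize(D['top']['frame'][150:270,160:340],None,fx=2.2,fy=2.2),cv2.resize(D['side']['frame'][90:222,220:420],None,fx=2,fy=2)]);cv2.imwrite('pics/c2.png',im[:,:,::-1])
E
```

```text
time: 13.6
position: [0.4481, 0.143, 0.3614]
tool_rot: [-1.617, -1.978, -0.571]
ft_force: [-0.8, 0.2, -2.3]
grip_width: 0.177
pos [0.4481 0.143  0.3614] shift cm [-6.1032 -0.0167  7.8443] turn [ 0.1379  0.0288 -0.2749]
[-0.8573 -0.0822  0.9102  1.7859 -0.5911  1.5926  0.2893]
tray_grip top [(0.98, 467.072, 218.52), (0.72, 231.42399999999998, 216.8), (0.17, 171.00799999999998, 241.52)]
tray_grip side [(0.55, 413.18399999999997, 302.68)]
tray_nose top [(0.77, 481.92, 246.07999999999998)]
tray_nose side [(0.86, 405.12, 354.88), (0.79, 292.288, 166.0), (0.51, 381.696, 276.6)]
hood_edge top [(0.67, 278.592, 214.2), (0.56, 346.432, 164.92)]
hood_edge side [(0.82, 298.496, 189.12)]
chamber_floor top [(0.6, 268.672, 218.92000000000002), (0.41, 222.976, 227.48), (0.4, 182.976, 174.32000000000002)]
chamber_floor side [(0.87, 294.08000000000004, 203.12), (0.71, 273.984, 142.2)]
hatch_hinge top [(0.69, 224.192, 225.68), (0.5, 179.392, 227.88), (0.29, 345.6, 164.32)]
hatch_hinge side [(0.69, 270.592, 165.68), (0.48, 277.504, 129.20000000000002)]
pred [array([229.7507, 217.3719]), array([276.1336, 124.0305]), array([260.7811, 215.14  ]), array([291.3089, 162.4659])]
```

View pics/c2.png

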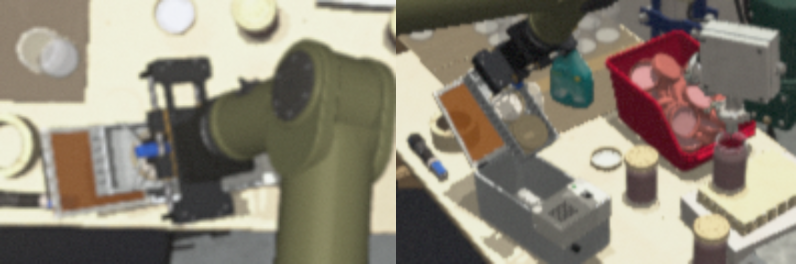

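```bash
cat > chk.py <<'E'
from plan import *
W=[(52,258,39),(48,232,39),(32,214,39),(24,202,39),(25,190,36),(27,186,30),(29,180,24),(31,172,18),(33,164,12),(34,158,7),(34,125,5),(34,108,4),(34,104,0)]
for a,b in zip(W[:-1],W[1:]):
    a=np.array(a,float);b=np.array(b,float)
    m=[clear(*(a+(b-a)*t),0) for t in np.linspace(0,1,9)]
    d=b-a;f=np.radians((a[2]+b[2])/2);c,s=np.cos(f),np.sin(f)
    print(b,'clear tray %.1f grip %.1f'%tuple(np.min(m,0)),'tool dx %.2f dz %.2f cm'%((d[0]*c+d[1]*s)/10,(d[0]*s-d[1]*c)/10),'ay',d[2])
E
python3 chk.py
```

```text
[ 48. 232.  39.] clear tray 17.0 grip 100.5 tool dx -1.95 dz 1.77 cm ay 0.0
[ 32. 214.  39.] clear tray 18.3 grip 100.5 tool dx -2.38 dz 0.39 cm ay 0.0
[ 24. 202.  39.] clear tray 21.6 grip 88.4 tool dx -1.38 dz 0.43 cm ay 0.0
[ 25. 190.  36.] clear tray 17.7 grip 79.8 tool dx -0.65 dz 1.01 cm ay -3.0
[ 27. 186.  30.] clear tray 12.8 grip 79.8 tool dx -0.05 dz 0.44 cm ay -6.0
[ 29. 180.  24.] clear tray 8.3 grip 78.4 tool dx -0.09 dz 0.63 cm ay -6.0
[ 31. 172.  18.] clear tray 9.5 grip 75.8 tool dx -0.10 dz 0.82 cm ay -6.0
[ 33. 164.  12.] clear tray 14.3 grip 73.9 tool dx -0.01 dz 0.82 cm ay -6.0
[ 34. 158.   7.] clear tray 17.0 grip 72.3 tool dx -0.00 dz 0.61 cm ay -5.0
[ 34. 125.   5.] clear tray 15.1 grip 56.5 tool dx -0.34 dz 3.28 cm ay -2.0
[ 34. 108.   4.] clear tray 0.4 grip 46.2 tool dx -0.13 dz 1.69 cm ay -1.0
[ 34. 104.   0.] clear tray 0.4 grip 46.2 tool dx -0.01 dz 0.40 cm ay -4.0
```

```bash
sed -i 's/^W=.*/W=[(24,202,39),(24,192,36),(24,188,30),(25,184,24),(27,176,18),(30,166,12),(34,158,7),(34,125,4),(34,112,3),(34,104,0)]/' chk.py; python3 chk.py
python3 -m jog '[[[-2,0,2.6,0,0,0,0.5],[-2,0,2.6,0,0,0,0.5],[-2.1,0,2.6,0,0,0,0.5],[-1,0,0.9,0,0,0,0.5],[-0.95,0,0.87,0,0,0,0.5],[-1.2,0,0.2,0,0,0,0.5],[-1.2,0,0.2,0,0,0,0.5],[-1.38,0,0.43,0,0,0,0.5],[0,0,0,0,0,0,0.5]]]'
python3 - <<'E'
from fit import *
p=np.load('p.npy');r=toolR(p[2],39)
goto(SW(p[:3],(.024-.003*np.sin(np.radians(39)),0,.2043)),r)
D={c:grab(c) for c in('top','side')}
for l in('tray_grip','tray_nose','hatch_edge'):
    for c in D: print(l,c,spots(l,c))
s=ctrl.get_state();Rc=R.from_rotvec(s['tool_rot'])
g=s['position']+Rc.apply([0,0,.003])
print('pred',[proj(D[c],q) for q in(g,) for c in D])
im=cv2.resize(D['side']['frame'][90:222,220:420],None,fx=3,fy=3);cv2.imwrite('pics/c3.png',im[:,:,::-1])
E
```

```text
[ 24. 192.  36.] clear tray 19.7 grip 81.7 tool dx -0.61 dz 0.79 cm ay -3.0
[ 24. 188.  30.] clear tray 16.3 grip 79.3 tool dx -0.22 dz 0.34 cm ay -6.0
[ 25. 184.  24.] clear tray 12.9 grip 76.4 tool dx -0.09 dz 0.40 cm ay -6.0
[ 27. 176.  18.] clear tray 13.6 grip 73.2 tool dx -0.10 dz 0.82 cm ay -6.0
[ 30. 166.  12.] clear tray 14.3 grip 71.3 tool dx 0.03 dz 1.04 cm ay -6.0
[ 34. 158.   7.] clear tray 15.8 grip 71.3 tool dx 0.26 dz 0.86 cm ay -5.0
[ 34. 125.   4.] clear tray 17.0 grip 57.6 tool dx -0.32 dz 3.28 cm ay -3.0
[ 34. 112.   3.] clear tray 6.8 grip 49.7 tool dx -0.08 dz 1.30 cm ay -1.0
[ 34. 104.   0.] clear tray 6.0 grip 48.4 tool dx -0.02 dz 0.80 cm ay -3.0
time: 15.1
position: [0.4528, 0.12, 0.2058]
tool_rot: [-1.613, -1.982, -0.567]
ft_force: [-0.7, -1.0, -2.5]
grip_width: 0.185
pos [0.4528 0.12   0.2058] shift cm [-0.3004 -0.0131 -0.0493] turn [-0.1024  0.0986 -0.0939]
tray_grip top [(0.88, 246.528, 219.72), (0.78, 466.11199999999997, 218.52)]
tray_grip side [(0.89, 414.912, 303.52000000000004), (0.8, 285.18399999999997, 163.39999999999998)]
tray_nose top [(0.89, 483.2, 246.07999999999998)]
tray_nose side [(0.88, 403.392, 354.59999999999997), (0.38, 248.0, 131.07999999999998)]
hatch_edge top [(0.74, 177.728, 230.6)]
hatch_edge side [(0.84, 248.57600000000002, 126.8)]
pred [array([248.9334, 217.5449]), array([284.545, 160.867])]
```

View pics/c3.png

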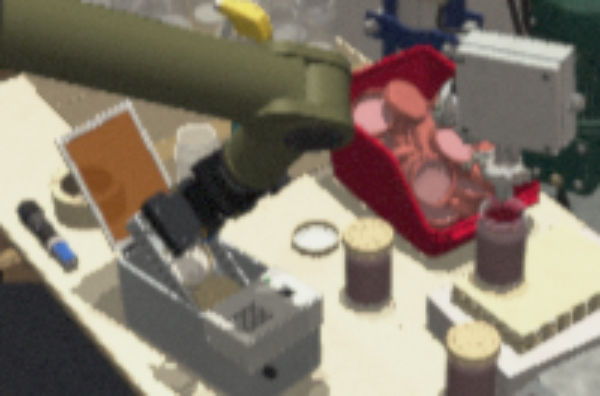

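The nose is under the hood edge at crop (230,290) with no contact force, so I'll level the tray now. That was the eighth picture.

```bash
python3 -m jog '[[[-0.7,0,0.8,0,-3,0,0.5],[-0.15,0,0.17,0,-3,0,0.5],[-0.15,0,0.17,0,-3,0,0.5],[-0.05,0,0.2,0,-3,0,0.5],[-0.05,0,0.2,0,-3,0,0.5],[-0.05,0,0.41,0,-3,0,0.5],[-0.05,0,0.41,0,-3,0,0.5],[0.01,0,0.52,0,-3,0,0.5],[0.01,0,0.52,0,-3,0,0.5],[0.13,0,0.43,0,-2.5,0,0.5],[0.13,0,0.43,0,-2.5,0,0.5],[0,0,0,0,0,0,0.5]]]'
python3 - <<'E'
from fit import *
p=np.load('p.npy')
goto(SW(p[:3],(.034,0,.128)),toolR(p[2],4))
E
```

```text
time: 16.7
position: [0.4498, 0.1323, 0.1623]
tool_rot: [-1.913, -2.366, -0.117]
ft_force: [-0.5, 0.0, -1.9]
grip_width: 0.174
pos [0.4498 0.1323 0.1623] shift cm [-0.7612  0.0228  3.3589] turn [-0.0895 -3.0717  0.2713]
```

```bash
python3 -m jog '[[[-0.15,0,0.84,0,-0.8,0,0.5],[-0.2,0,0.84,0,-0.8,0,0.5],[-0.2,0,0.84,0,-0.8,0,0.5],[-0.2,0,0.84,0,-0.8,0.2,0.5],[0,0,0.7,0,-1,0,0.5],[0,0,0.7,0,-1,0,0.5],[0,0,0.5,0,-2,0,0.5],[0,0,0,0,0,0,0.5]]]'
python3 - <<'E'
from fit import *
p=np.load('p.npy')
goto(SW(p[:3],(.034,0,.101)),toolR(p[2],0))
E
```

```text
time: 17.5
position: [0.4509, 0.1283, 0.1083]
tool_rot: [1.979, 2.436, -0.007]
ft_force: [0.2, -0.3, -3.1]
grip_width: 0.182
pos [0.4509 0.1283 0.1083] shift cm [0.0785 0.005  0.7273] turn [-0.0938  0.2701  0.0256]
```

```bash
python3 -m jog '[[[0,0,0.3,0,0.2,0,0.5],[0,0,0.15,0,0,0,0.5],[0,0,0,0,0,0,0.5]]]'; python3 -m jog '[[[0,0,0.1,0,0,0,0.5],[0,0,0,0,0,0,0.5]]]';
```

```text
time: 17.8
position: [0.4517, 0.1269, 0.1046]
tool_rot: [-1.985, -2.435, 0.0]
ft_force: [-0.1, 0.1, -1.7]
grip_width: 0.179
time: 18.0
position: [0.4517, 0.1271, 0.1038]
tool_rot: [-1.984, -2.435, -0.0]
ft_force: [-0.5, 0.0, -2.1]
grip_width: 0.176
```

```bash
python3 -m jog '[[[0,0,0.15,0,0,0,0.5],[0,0,0,0,0,0,0.5]]]'; python3 -m jog '[[[0,0,0.1,0,0,0,0.5],[0,0,0,0,0,0,0.5]]]';
```

```text
time: 18.2
position: [0.4519, 0.1273, 0.1031]
tool_rot: [-1.984, -2.435, -0.0]
ft_force: [-3.1, -1.9, 5.1]
grip_width: 0.177
time: 18.4
position: [0.4519, 0.1274, 0.103]
tool_rot: [-1.983, -2.435, -0.0]
ft_force: [-6.1, -1.8, 14.9]
grip_width: 0.18
```

Floor contact is at TCP z 0.103, as predicted. I'll ease off and push under the hood until the nose contacts the wall.

```bash
python3 -m jog '[[[0,0,-0.2,0,0,0,0.5],[-0.3,0,0,0,0,0,0.5],[-0.3,0,0,0,0,0,0.5],[0,0,0,0,0,0,0.5]]]'; python3 -m jog '[[[-0.2,0,0,0,0,0,0.5],[0,0,0,0,0,0,0.5]]]';python3 -m jog '[[[-0.2,0,0,0,0,0,0.5],[0,0,0,0,0,0,0.5]]]'
```

```text
time: 18.8
position: [0.453, 0.1208, 0.1031]
tool_rot: [1.984, 2.435, -0.0]
ft_force: [0.4, -0.7, -0.9]
grip_width: 0.18
time: 19.0
position: [0.4533, 0.1192, 0.1031]
tool_rot: [1.984, 2.436, -0.0]
ft_force: [-0.3, -0.3, -1.7]
grip_width: 0.182
time: 19.2
position: [0.4537, 0.1172, 0.1032]
tool_rot: [1.984, 2.436, -0.001]
ft_force: [1.3, -0.3, -2.3]
grip_width: 0.18
```

```bash
for i in 1 2; do python3 -m jog '[[[-0.2,0,0,0,0,0,0.5],[0,0,0,0,0,0,0.5]]]';done; python3 -m jog '[[[-0.2,0,0,0,0,0,0.5],[0,0,0,0,0,0,0.5]]]'
```

```text
time: 19.4
position: [0.4541, 0.1152, 0.1032]
tool_rot: [1.984, 2.436, -0.0]
ft_force: [0.3, 0.2, -1.3]
grip_width: 0.183
time: 19.6
position: [0.4542, 0.1145, 0.1033]
tool_rot: [-1.982, -2.435, -0.001]
ft_force: [-1.8, 3.3, -0.4]
grip_width: 0.178
time: 19.8
position: [0.4541, 0.1142, 0.1035]
tool_rot: [-1.98, -2.435, -0.003]
ft_force: [-3.8, 6.6, 1.5]
grip_width: 0.178
```

The nose touches at steriliser x of about 0.019, against an expected 0.020. Now I'll ease off, release and rise.

```bash
python3 -m jog '[[[0.3,0,0,0,0,0,0.5],[0,0,0.1,0,0,0,0.5],[0,0,0,0,0,0,0.5],[0,0,0,0,0,0,3],[0,0,0,0,0,0,3],[0,0,0,0,0,0,3],[0,0,0,0,0,0,3]]]';python3 -m jog '[[[0,0,-1,0,0,0,3],[0,0,-3,0,0,0,3],[0,0,-4,0,0,0,3],[0,0,-4,0,0,0,3],[0,0,-4,0,0,0,3],[0,0,-4,0,0,0,3],[0,0,-4,0,0,0,3],[0,0,0,0,0,0,0]]]'
python3 - <<'E'
from fit import *
p=np.load('p.npy')
w=grab('wrist','w2')
D={c:grab(c) for c in('top','side')}
for l in('tray_grip',):
    for c in D: print(l,c,spots(l,c))
print([proj(D[c],SW(p[:3],(.022,0,.098))) for c in D])
im=np.vstack([cv2.resize(w['frame'][60:260,200:500],None,fx=2,fy=2)[:, :600]]);cv2.imwrite('pics/c4.png',im[:,:,::-1])
goto(SW(p[:3],(.022,0,.42)),toolR(p[2]))
E
```

```text
time: 20.5
position: [0.4544, 0.1142, 0.1021]
tool_rot: [1.984, 2.435, -0.001]
ft_force: [0.5, 0.3, -0.4]
grip_width: 0.335
time: 21.3
position: [0.4568, 0.1149, 0.3483]
tool_rot: [1.983, 2.433, 0.015]
ft_force: [0.0, 0.6, -0.7]
grip_width: 0.312
tray_grip top [(0.85, 470.08000000000004, 218.92000000000002), (0.59, 163.2, 216.4), (0.56, 256.384, 217.72)]
tray_grip side [(0.61, 412.47999999999996, 305.28), (0.6, 285.632, 185.4)]
[array([255.9891, 218.5506]), array([287.6325, 183.2104])]
pos [0.4537 0.1142 0.3411] shift cm [ 0.3041 -0.0072 -7.8915] turn [-0.1225  0.0383 -0.1179]
```

View pics/c4.png

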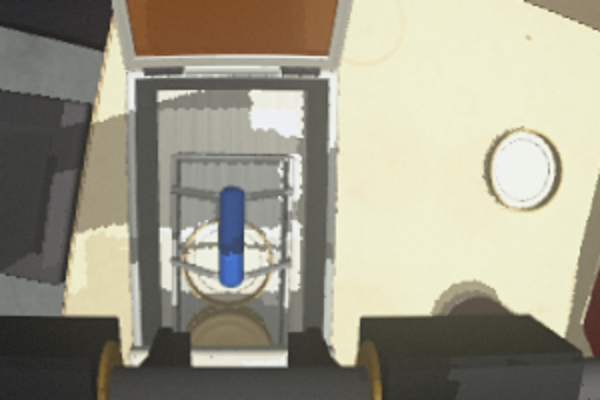

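The tray is flat and straight in the chamber, with the grip at crop (230,235), lid c under it and the stacked lids at the nose. Next I'll go behind the hatch with closed fingers.

```bash
python3 -m jog '[[[2,0,-1,0,0,0,0],[3.7,0,0,0,0,0,0],[3.7,0,0,0,0,0,0],[3.7,0,0,0,0,0,0],[3.7,0,0,0,0,0,0],[3.7,0,0,0,0,0,0],[3.7,0,0,0,0,0,0],[3.7,0,0,0,0,0,0],[0,0,3.2,0,0,0,0],[0,0,3.2,0,0,0,0],[0,0,3,0,0,0,0],[0,0,0,0,0,0,0]]]'
python3 - <<'E'
from fit import *
p=np.load('p.npy')
goto(SW(p[:3],(.30,0,.257)),toolR(p[2]))
E
```

```text
time: 22.75
position: [0.3954, 0.3854, 0.2527]
tool_rot: [1.983, 2.436, -0.017]
ft_force: [-0.3, -0.2, -0.3]
grip_width: 0.008
pos [0.3954 0.3854 0.2527] shift cm [ 0.3692  0.173  -0.4378] turn [-0.4637  0.4137 -0.1099]
```

```bash
python3 -m jog '[[[-1.5,0,-0.4,0,0,0,0],[-1.5,0.2,0,0,0,0,0],[-1.5,0,0,0,0,0,0],[-1.5,0,-0.2,0,0,0,0],[-1.5,0,-0.2,0,0,0,0],[-1.5,0,-0.3,0,0,0,0],[-1.5,0,-0.3,0,0,0,0],[-1.5,0,-0.3,0,0,0,0],[-1.5,0,-0.3,0,0,0,0],[0,0,0,0,0,0,0]]]'
python3 - <<'E'
from fit import *
p=np.load('p.npy')
goto(SW(p[:3],(.1525,0,.272)),toolR(p[2]))
D={c:grab(c) for c in('top','side')}
print([(c,l,spots(l,c)) for c in D for l in('hatch_edge','hatch_bar')])
for th in(1.4,1.6,1.8,2.2): print(th,[proj(D[c],SW(p[:3],edge(th))) for c in D])
E
```

```text
time: 23.75
position: [0.4282, 0.2525, 0.2786]
tool_rot: [1.989, 2.431, -0.001]
ft_force: [0.2, -0.1, -0.1]
grip_width: 0.007
pos [0.4282 0.2525 0.2786] shift cm [-0.7023 -0.312   0.663 ] turn [-0.0104  0.0422 -0.3563]
[('top', 'hatch_edge', [(0.93, 206.528, 222.40000000000003)]), ('top', 'hatch_bar', [(0.59, 200.83200000000002, 220.00000000000003)]), ('side', 'hatch_edge', [(0.81, 259.20000000000005, 129.48), (0.32, 236.99200000000002, 171.32)]), ('side', 'hatch_bar', [(0.84, 261.312, 131.07999999999998), (0.21, 269.82399999999996, 169.52)])]
1.4 [array([219.9809, 221.1102]), array([269.9604, 135.1513])]
1.6 [array([208.2599, 223.1769]), array([264.0622, 131.1827])]
1.8 [array([197.2485, 225.2772]), array([258.4946, 128.7603])]
2.2 [array([179.7354, 229.1056]), array([249.2762, 128.7226])]
```

```bash
python3 -m jog '[[[-1,-0.1,0.3,0,0,0,0],[-1.1,-0.1,0.3,0,0,0,0],[-1.7,-0.1,0.2,0,0,0,0],[-1.65,0,0.2,0,0,0,0],[-1.75,0,0.65,0,0,0,0],[-1.7,0,0.8,0,0,0,0],[-1.45,0,1.15,0,0,0,0],[-1.4,0,1.25,0,0,0,0],[-1.1,0,1.5,0,0,0,0],[-0.9,0,1.66,0,0,0,0],[0,0,0,0,0,0,0]]]'
python3 - <<'E'
from fit import *
p=np.load('p.npy')
goto(SW(p[:3],(.014,0,.175)),toolR(p[2]))
D={c:grab(c) for c in('top','side')}
print([(c,l,spots(l,c)) for c in D for l in('hatch_edge','hatch_bar')])
for th in(0,.2,.4,.6,1): print(th,[proj(D[c],SW(p[:3],edge(th))) for c in D])
E
```

```text
time: 25.15
position: [0.4506, 0.1177, 0.1953]
tool_rot: [-1.986, -2.432, 0.009]
ft_force: [0.1, -0.2, 0.5]
grip_width: 0.003
pos [0.4506 0.1177 0.1953] shift cm [-0.8922  0.2632  2.0342] turn [-0.2931  0.1347 -0.2754]
[('top', 'hatch_edge', []), ('top', 'hatch_bar', [(0.57, 262.784, 213.32)]), ('side', 'hatch_edge', [(0.57, 294.40000000000003, 168.6)]), ('side', 'hatch_bar', [(0.86, 297.472, 168.2)])]
0 [array([273.6223, 214.8602]), array([298.3171, 185.0187])]
0.2 [array([271.5407, 214.6127]), array([297.155 , 177.9421])]
0.4 [array([267.336 , 214.7425]), array([294.7923, 170.2431])]
0.6 [array([261.0291, 215.2742]), array([291.3107, 162.272 ])]
1 [array([242.8549, 217.5364]), array([281.6422, 147.0363])]
```

```bash
python3 -m jog '[[[-0.45,0.1,1,0,0,0,0],[-0.45,0.1,1,0,0,0,0],[-0.1,0,0.8,0,0,0,0],[-0.1,0,0.6,0,0,0,0],[-0.05,0,0.4,0,0,0,0],[0,0,0.3,0,0,0,0],[0,0,0.2,0,0,0,0],[0,0,0,0,0,0,0]]]'
python3 -m jog '[[[0,0,0.2,0,0,0,0],[0,0,0,0,0,0,0]]]'; python3 -m jog '[[[0,0,0.2,0,0,0,0],[0,0,0,0,0,0,0]]]'
```

```text
time: 26.25
position: [0.4561, 0.1099, 0.1549]
tool_rot: [-1.983, -2.436, 0.001]
ft_force: [-0.3, -0.0, -0.1]
grip_width: 0.004
time: 26.45
position: [0.4563, 0.11, 0.1531]
tool_rot: [-1.983, -2.436, -0.0]
ft_force: [-0.7, -0.1, 0.6]
grip_width: 0.007
time: 26.65
position: [0.4563, 0.11, 0.151]
tool_rot: [-1.984, -2.436, -0.0]
ft_force: [0.4, 0.3, 0.6]
grip_width: 0.003
```

```bash
for i in 1 2; do python3 -m jog '[[[0,0,0.15,0,0,0,0],[0,0,0,0,0,0,0]]]'; done; python3 -m jog '[[[0,0,0.15,0,0,0,0],[0,0,0,0,0,0,0]]]'
```

```text
time: 26.85
position: [0.4563, 0.11, 0.1504]
tool_rot: [-1.983, -2.435, -0.0]
ft_force: [-3.1, -0.6, 7.0]
grip_width: 0.006
time: 27.05
position: [0.4564, 0.11, 0.1503]
tool_rot: [-1.983, -2.435, -0.0]
ft_force: [-7.7, -2.3, 18.4]
grip_width: 0.004
time: 27.25
position: [0.4565, 0.11, 0.1501]
tool_rot: [-1.982, -2.434, -0.0]
ft_force: [-11.3, -3.4, 28.6]
grip_width: 0.007
```

Hard stop at 0.1503, where 0.150 was expected for shut. Now I'll retreat and check.

```bash
python3 -m jog '[[[0,0,-0.5,0,0,0,0],[0,0,-2,0,0,0,0],[0,0,-4,0,0,0,0],[0,0,-4,0,0,0,0],[0,0,-4,0,0,0,0],[0,0,-4,0,0,0,0],[0,0,-4,0,0,0,0],[0,0,0,0,0,0,0]]]'
python3 - <<'E'
from fit import *
p=np.load('p.npy')
w=grab('wrist','w3');D={c:grab(c) for c in('top','side')}
print([(c,l,spots(l,c)) for c in D for l in('hatch_edge','hatch_bar')])
print([(th,[proj(D[c],SW(p[:3],edge(th,.1605,.0165))) for c in D]) for th in (0,.06,.2)])
im=np.vstack([cv2.resize(w['frame'][60:240,150:550],None,fx=1.5,fy=1.5),cv2.resize(D['side']['frame'][100:260,180:420],None,fx=2.5,fy=2.5)[:320]]);cv2.imwrite('pics/c5.png',im[:,:,::-1])
E
```

```text
time: 28.05
position: [0.4584, 0.1105, 0.3767]
tool_rot: [1.982, 2.434, 0.013]
ft_force: [0.5, -0.4, -0.3]
grip_width: 0.004
[('top', 'hatch_edge', [(0.79, 276.288, 216.12), (0.37, 279.68, 215.07999999999998)]), ('top', 'hatch_bar', [(0.81, 270.784, 215.39999999999998)]), ('side', 'hatch_edge', [(0.67, 297.6, 185.8)]), ('side', 'hatch_bar', [(0.87, 294.272, 181.8), (0.6, 377.92, 213.39999999999998), (0.4, 301.376, 185.68)])]
[(0, [array([270.8492, 215.0584]), array([296.692 , 180.8695])]), (0.06, [array([270.1371, 215.0066]), array([296.2973, 178.7944])]), (0.2, [array([267.7632, 215.0121]), array([294.9726, 173.739 ])])]
```

View pics/c5.png

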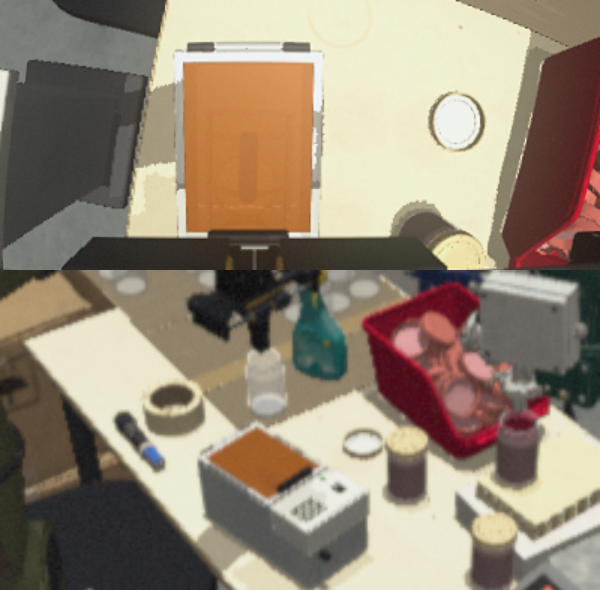

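The hatch is flat and shut at crop (250,460), with the tray visible through the amber panel. The bystanders are where they were and the arm is clear.

```bash
python3 -c "
from bench import close_job; print(close_job())"
```

```text
the job is handed in; nothing more can be done
None
```

I loaded the tray into the steriliser, shut the hatch and handed the job in at about 28 s of the 62 s allowed. `close_job()` gives no verdict.

**What I did:**
- The hatch stood at about 1.84 rad, so I pushed it back to about 2.17.
- I gripped the white tray by its blue bar; the red look-alike on the other table was left alone.
- I slipped the tray in nose-first at about 39° (the task suggested about 33°), levelled it and laid it on the floor.
- I pushed it until the nose touched the end wall, then backed off about 3 mm before releasing.
- I shut the hatch from behind and then from above.

**Last checks:**
- **Floor:** contact came at the expected height.
- **Nose:** contact came at tray grip x of about 19 mm, against an expected 20, so the final gap should be a few millimetres.
- **Lids:** before shutting, the wrist picture showed the tray straight, lid c under the grip and the stacked lids at the nose. Lid b, the upper one of the stack, was not checked separately.
- **Hatch:** it hit its stop at 0.150 m, as expected for shut. The bar detections fit about 0 rad to within about 2.5 px.
- **Bystanders:** those visible in the last picture looked unmoved. I did not measure them one by one, and the dispenser was not in the last crops.

**Disagreements:**
- The steriliser fit was only good to about 3 mm, and some network points were 3 to 4 px off. I relied on contact instead.
- Pushing the hatch open peaked at about 27 N, probably at its stop, because it opened slightly further than I planned.

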